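Bring the spice jar round to the front of the turntable

TASK

Turn the round seasoning turntable by pushing the pegs on its rim with the fingertips, either way round and in as many pushes as you need, until the tall spice jar stands at the front, in line with the flat tab that sticks out of the turntable's foot, then take the hand away, leaving the turntable at rest. Do not touch, lift or topple any of the things that stand on the turntable, and leave everything round it where it is.

Things in the scene. Friction and masses are not known exactly. Their poses are not given: they have to be found in the camera images.
- turntable: the fixed foot of the turntable: a low dark steel disc of 224 mm diameter under the plate, screwed down; origin on the turning axis at the worktop (z = 0), z up. Its front is its -x side, where a dark steel tab 36 mm wide lies flat on the worktop and sticks out from under the plate
- turntable_plate (a joint): turn of the plate about the vertical axis in rad, growing counter-clockwise seen from above; the value itself means nothing for the job. The plate is a wooden disc of 338 mm diameter, its top 30 mm above the worktop, and turns freely without stops; it needs about 1 to 2 N at a peg, stays where it is left and hardly runs on. Heat lamps hang high over the far part of the worktop, so the half of the rim nearest the robot is the clear place to push
- axis (a point): centre of the plate's top face, on the turning axis, 30 mm above the worktop; it does not turn
- front_tab (a point): middle of the upper edge of the upturned end of the front tab, 199 mm in front of the axis, 20 mm above the worktop; it does not turn. The tab's end is 12 mm thick and reaches 205 mm from the axis
- peg (a point): centre of the ball on one of the eight equal upright steel pegs that stand on the rim of the plate, 156 mm from the axis and 45 degrees apart (no peg differs from another); peg 12 mm diameter, ball 18 mm diameter, its centre 86 mm above the worktop, its top 95 mm; the peg turns with the plate
- spice_2: the spice jar: slim clear jar with a flat dark screw cap, 44 mm diameter, 96 mm high, the only tall thing on the plate; stands loose about 80 mm from the axis; origin at the centre of its underside. The thing to bring to the front
- ramekin_2: another such ramekin, 71 mm diameter, 44 mm high, loose on the plate about 80 mm from the axis; origin at the centre of its underside
- ramekin_1: white porcelain ramekin, 71 mm diameter, 44 mm high, loose on the plate about 80 mm from the axis; stands near the front at the start; origin at the centre of its underside
- ramekin_3: another such ramekin, 71 mm diameter, 44 mm high, loose on the plate about 80 mm from the axis; origin at the centre of its underside
- ring_mould_3: open steel plating ring, 69 mm diameter, 40 mm high, loose on the plate about 80 mm from the axis; origin at the centre of its underside
- tin_1: tin, 76 mm diameter, 110 mm high, loose on the worktop to the left of the turntable; origin at the centre of its underside
- jar_1: screw-top glass jar, 71 mm diameter, 108 mm high, loose on the worktop to the right of the turntable; origin at the centre of its underside
Not all that is in view belongs to the job. Leave any purple look-alike of the jar_1 alone.

How it is judged:
By the outcome, as a careful person would: the job done as asked, in the order asked, and still so for the second after the job is handed in, with the robot touching nothing.
It also fails if it takes over 51 s, if anything falls off the work surface, if the arm or the gripper's body presses on something with over 40 N, if the wrist force passes 120 N, or if a joint passes its speed limit or range.

ROBOT

A 6-joint arm with a two-finger parallel gripper is mounted at the origin on a cart in front of the work surface, level with it; the furniture and walls round the work are solid. World frame = base frame: x ahead of the robot, y to its left, z up, the work surface at z = 0. Lengths are in mm, angles in degrees, forces in N, time in s.
With the tool pointing down it reaches from about 300 to 850 mm from the base axis. Payload 4.2 kg.
Tool frame: the origin (TCP) lies midway between the tips of the shut fingers; the grasp point (between the pads) lies 19 mm behind it; x points along the fingers, y is the direction in which the jaws open and shut, and the axes are right-handed (so a half turn about x gives the same grasp; the last joint's range is limited). The gripper opens to 91 mm and grips with 3 to 60 N. Pads are 32 mm wide; open, the fingers measure 118 mm over their backs; the gripper's body (76 mm by 178 mm) begins 60 mm behind the grasp point.
Start: joints at [65.833, 18.312, 89.639, -0, 72.044, -1.146], TCP at [224.872, 529.222, 213.976] pointing down, gripper open.
Joint ranges: [-177.97, 177.97], [-48.28, 115.42], [12.27, 149.76], [-77.06, 257.06], [2.81, 150.46], [-146.56, 146.56]. Speed limits (degrees/s): [147.25, 147.25, 180, 180, 180, 180].

INTERFACE

Orientations are given as [roll, pitch, yaw] about the fixed x, y, z axes, in that order (R = Rz(yaw) Ry(pitch) Rx(roll)).
In Python, from workcell import env gives the robot as it stands.
- The arm moves only by the shell command python3 -m handwheel 'ROWS' [FORCE]. ROWS is text: rows parted by semicolons, each of 7 numbers parted by spaces: the turn, a rotation vector about the tool's x, y, z in degrees, then the shift along the tool's x, y, z in m, then the finger opening in m, from 0 to 0.0912. In form: rx ry rz x y z grip; .... A call has 1 to 12 rows; each row is the pose to reach, as a shift and turn from the pose commanded when the call began, along the tool's axes at that moment; what a row does not reach only later rows make up. A row lasts 1/12 s, in which the tool goes at most 41.7 mm and 7.16 degrees, less where a joint would pass 70% of its speed; a pose out of reach is approached as far as the arm can. A call with a gripper value outside its range is refused whole. The fingers move at their own pace and stop on an object; FORCE is the grip in N (left out, the last holds). Time passes only in rows, so rows that repeat a pose let the fingers close. It gives the time, the measured TCP pose, the force and the opening at its end, in the units of the state.
- env.state(): the state, without advancing time (a new reading comes with each control period).
- env.grab_frame(name): name is "scene" or "top" or "wrist"; returns the picture (384x512x3 uint8, red, green, blue); there is no depth.
- env.get_calibration(name): a dict with "mtx" (3x3 intrinsics, pixels), "k1" (the pictures are not rectified: a ray, as slopes to the right and down, at radius r is drawn at 1 + k1 r^2 times it, then the intrinsics apply), "T" (4x4, takes a point from camera to world coordinates); the wrist camera has in their place "hand_eye" (4x4, takes a point from camera to tool coordinates, whose origin is the TCP and whose axes are the tool frame's). Camera axes: x right, y up, looking along -z (the intrinsics and any distortion apply to the point x, -y, -z); pixel columns grow to the right and rows downward; lengths in mm; the calibration is good to about 2 mm. A picture is of the moment at which its call begins: read the wrist's pose just before it. get_calibration takes no time and is no camera call.
- env.job_done(): hands the job in, once; it reports no verdict.
The state is a dict: "time_s": time; "qpos": joint angles; "qvel": joint speeds; "effort": joint torques, N m; "ee_pos": TCP position; "ee_rot": TCP orientation; "force": force on the tool from outside, world axes, zero at the start; "torque": the same for the moment, N m; "gripper_width": finger opening in mm.
Only numpy, scipy, OpenCV 4.12 (cv2) and the standard library are available. Lean on these libraries where they do the work, as an engineer would, in place of code of your own. Each camera call takes 0.05 s, during which the arm holds its last target. There are 200 camera calls.

## Working session

There is one attempt and no reset: what is moved stays moved. The work goes in short steps, Python scripts to look and compute and a shell command to move; the robot and the scene stay as the last step left them, time stands still between calls to the robot, and variables do not carry over. Pictures are saved under pics/ and viewed, on a budget of 10 in all, crops included, one or two more only if the job needs it, and the job is handed in when it is done.

```bash
mkdir -p pics; python3 - <<'E'
from workcell import env
import cv2,numpy as np
a=env.grab_frame("scene");b=env.grab_frame("top")
cv2.imwrite("pics/a.png",cv2.cvtColor(a,cv2.COLOR_RGB2BGR));cv2.imwrite("pics/b.png",cv2.resize(cv2.cvtColor(b,cv2.COLOR_RGB2BGR),(800,600)))
np.set_printoptions(suppress=True,precision=3)
for n in("scene","top","wrist"):print(n,env.get_calibration(n))
print(env.state())
E
```

```text
scene {'mtx': array([[359.428,   0.   , 248.563],
       [  0.   , 359.428, 192.848],
       [  0.   ,   0.   ,   1.   ]]), 'k1': 0.0066486532343216715, 'T': array([[  -0.886,    0.37 ,   -0.28 ,  223.202],
       [  -0.463,   -0.686,    0.561,  681.09 ],
       [   0.016,    0.627,    0.779, 1083.085],
       [   0.   ,    0.   ,    0.   ,    1.   ]])}
top {'mtx': array([[401.651,   0.   , 257.94 ],
       [  0.   , 401.651, 187.841],
       [  0.   ,   0.   ,   1.   ]]), 'k1': -0.07277110496794073, 'T': array([[   0.009,    0.997,   -0.077,  465.301],
       [  -1.   ,    0.008,   -0.016,  -37.798],
       [  -0.016,    0.077,    0.997, 1485.487],
       [   0.   ,    0.   ,    0.   ,    1.   ]])}
wrist {'mtx': array([[315.505,   0.   , 253.456],
       [  0.   , 315.505, 192.376],
       [  0.   ,   0.   ,   1.   ]]), 'k1': -0.07208251266770445, 'hand_eye': array([[  -0.001,    0.265,   -0.964, -170.558],
       [   1.   ,   -0.   ,   -0.001,   -0.964],
       [  -0.001,   -0.964,   -0.265,  -74.571],
       [   0.   ,    0.   ,    0.   ,    1.   ]])}
{'time_s': 0.1, 'qpos': array([65.834, 18.348, 89.699, -0.001, 72.043, -1.146]), 'qvel': array([-0.059, -0.135, -0.119, -0.023,  0.027,  0.061]), 'effort': array([  0.001, -41.333, -23.251,   0.073,   0.042,  -0.   ]), 'ee_pos': array([224.678, 528.802, 213.202]), 'ee_rot': array([ -90.834,   89.909, -113.854]), 'force': array([-0.935,  0.89 , -0.17 ]), 'torque': array([-0.001,  0.049,  0.029]), 'gripper_width': 91.38262049871207}
```

View pics/b.png

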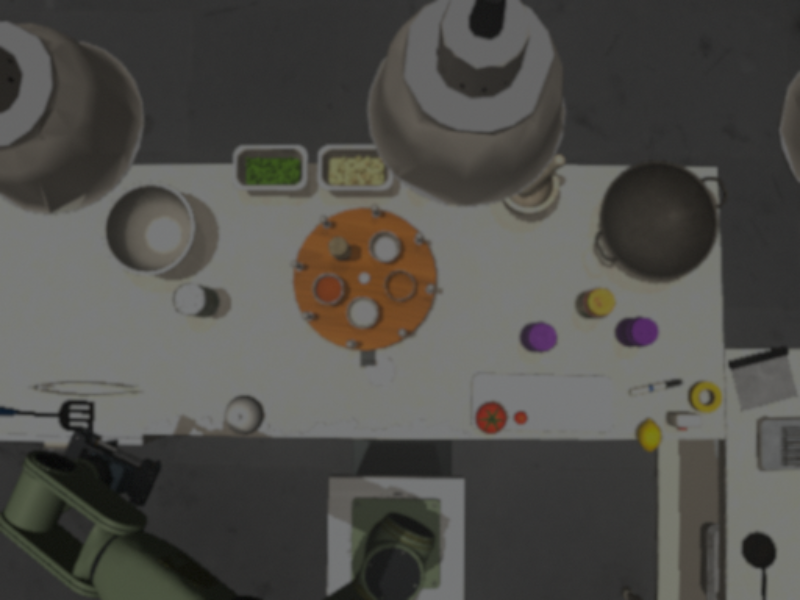

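View pics/a.png

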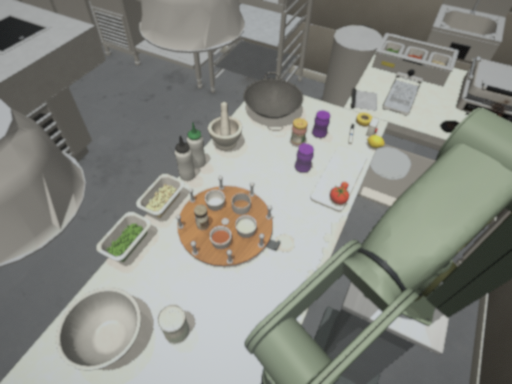

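The top view shows the turntable at about (364,278) of the 800x600 picture and the tab at (368,357). Candidates for the spice jar are the slim thing at (340,247) on the plate, the yellow-capped jar at (600,302) and the purple jars at (540,337) and (640,331). Only the first stands on the plate, so I'll check it in a close crop.

```bash
cat > h.py <<'E'
import cv2,numpy as np
from workcell import env
def ray(n,u,v,T=None):
    c=env.get_calibration(n);m=c["mtx"]
    d=np.array([(u-m[0,2])/m[0,0],(v-m[1,2])/m[1,1]]);s=d.copy()
    for _ in range(20): s=d/(1+c["k1"]*(s@s))
    T=c["T"] if T is None else T
    return T[:3,3],T[:3,:3]@np.array([s[0],-s[1],-1])
def onz(n,u,v,z,T=None):
    o,d=ray(n,u,v,T);return (o+d*(z-o[2])/d[2])
def proj(n,p,T=None):
    c=env.get_calibration(n);T=c["T"] if T is None else T
    q=T[:3,:3].T@(np.asarray(p,float)-T[:3,3]);s=np.array([q[0],-q[1]])/-q[2]
    s=s*(1+c["k1"]*(s@s));return c["mtx"][:2,:2]@s+c["mtx"][:2,2]
def save(n,f,box=None,k=1):
    a=cv2.cvtColor(env.grab_frame(n),cv2.COLOR_RGB2BGR);cv2.imwrite("pics/raw_"+f,a)
    if box: a=a[box[1]:box[3],box[0]:box[2]]
    a=cv2.resize(np.clip(a*1.6,0,255).astype(np.uint8),None,fx=k,fy=k,interpolation=cv2.INTER_CUBIC);cv2.imwrite("pics/"+f,a)
E
python3 - <<'E'
from h import *
save("top","c.png",(180,125,290,240),5)
a=cv2.imread("pics/raw_c.png");h=cv2.cvtColor(a,cv2.COLOR_BGR2HSV)
m=cv2.inRange(h,(5,120,60),(20,255,255));n,l,s,_=cv2.connectedComponentsWithStats(m)
m=(l==1+np.argmax(s[1:,4])).astype(np.uint8)
c=max(cv2.findContours(m,0,1)[0],key=cv2.contourArea);e=cv2.fitEllipse(cv2.convexHull(c));print(e,onz("top",*e[0],30))
E
```

```text
((233.11146545410156, 178.3029022216797), (89.5936279296875, 90.23499298095703), 76.95651245117188) [611.18640186  76.8088966   30.        ]
```

View pics/c.png

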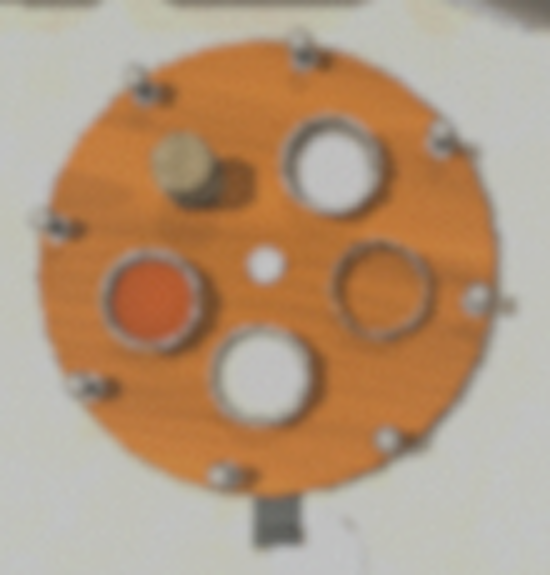

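```bash
python3 - <<'E'
from h import *
np.set_printoptions(suppress=True,precision=1)
f=lambda x,y,z:onz("top",180+x/5-.4,125+y/5-.4,z)[:2]
ax=onz("top",233.1,178.3,30)[:2]
hub=f(266,264,32)
print(ax,hub)
def pol(p):d=p-ax;return np.hypot(*d),np.degrees(np.arctan2(d[1],d[0]))
print("tab",pol(f(275,543,15)),pol(f(277,498,4)))
print("jar",f(183,161,96),pol(f(183,161,96)))
for p in [(301,43),(136,75),(41,221),(78,383),(219,474),(386,438),(473,297),(438,133)]:print("peg",f(*p,88),pol(f(*p,88)))
for n,p in dict(ram1=(263,377),ram3=(152,300),ram2=(333,166),ring=(382,290)).items(): print(n,pol(f(*p,42)))
print("tin",onz("top",190*.64,297*.64,110)); 
E
```

```text
[611.2  76.9] [614.3  77.8]
tab (np.float64(199.78386396248658), np.float64(-178.00198113156276)) (np.float64(167.21562856959235), np.float64(-177.52463303434826))
jar [679.8 132. ] (np.float64(88.01640208522927), np.float64(38.79083119179599))
peg [765.8  50.9] (np.float64(156.74013288156974), np.float64(-9.543402068352405))
peg [742.3 167.5] (np.float64(159.3893557442448), np.float64(34.64881024039223))
peg [637.9 232.6] (np.float64(158.01348549646806), np.float64(80.2748640424864))
peg [524. 204.] (np.float64(154.13576037507605), np.float64(124.44197773313928))
peg [461.6 104.1] (np.float64(152.0937130487606), np.float64(169.6618498779751))
peg [487.6 -11.8] (np.float64(152.0675996163501), np.float64(-144.3486686247419))
peg [586.4 -71.6] (np.float64(150.5356495838743), np.float64(-99.46682274625644))
peg [702.  -46.4] (np.float64(153.08372061730933), np.float64(-53.61959837263773))
ram1 (np.float64(79.75505551495787), np.float64(179.1149586330266))
ram3 (np.float64(86.08324226303792), np.float64(106.6674699687642))
ram2 (np.float64(87.85084223321509), np.float64(-32.733862807070565))
ring (np.float64(85.46637475528296), np.float64(-100.92536481583194))
tin [559.4 459.3 110. ]
```

The crop confirms the choice: the spice jar is the flat-capped one at crop (183,163). It needs about 143.5° counter-clockwise to reach the tab at (277,520). I'll push along -y on the near half, with the fingertips at z≈70, above the ramekins. First I need the tool axes.

```bash
cat >> h.py <<'E'
from scipy.spatial.transform import Rotation as Ro
AX=np.array([613.5,78.5])
def R(): return Ro.from_euler("xyz",env.state()["ee_rot"],degrees=True).as_matrix()
def to(*ps):
    "tool-frame shift (m) to world points, from measured pose"
    s=env.state();M=R();print(s["ee_pos"].round(1),s["force"].round(1),round(s["time_s"],2))
    for p in ps: print(p,(M.T@(np.array(p)-s["ee_pos"])/1000).round(4))
def peg(t,off=(0,25),z=70):
    t=np.radians(t);return tuple(np.round([AX[0]+156*np.cos(t)+off[0],AX[1]+156*np.sin(t)+off[1],z],1))
E
python3 - <<'E'
from h import *
print(R().round(3))
to((530,260,214),(530,260,70),peg(124.6))
E
```

```text
[[-0.001  0.391  0.92 ]
 [-0.001  0.92  -0.391]
 [-1.    -0.001 -0.   ]]
[224.7 528.9 213.3] [ 0.3 -0.5  0.7] 0.15
(530, 260, 214) [-0.0005 -0.1281  0.3861]
(530, 260, 70) [ 0.1435 -0.1279  0.3861]
(np.float64(524.9), np.float64(231.9), np.float64(70.0)) [ 0.1435 -0.1558  0.3924]
```

```bash
python3 -m handwheel '-2 0 0 0 -0.010 0.030 0; -4 0 0 0 -0.021 0.064 0; -6 0 0 0 -0.032 0.097 0; -8 0 0 0 -0.043 0.129 0; -10 0 0 0 -0.053 0.161 0; -12 0 0 0 -0.064 0.193 0; -14 0 0 0 -0.075 0.225 0; -16 0 0 0 -0.085 0.257 0; -18 0 0 0 -0.096 0.290 0; -20 0 0 0 -0.107 0.322 0; -22 0 0 0 -0.117 0.354 0; -23 0 0 0 -0.128 0.386 0' 20
python3 - <<'E'
from h import *
print(R().round(3))
to((530,260,70))
for t in range(120,211,10):print(t,peg(t))
E
```

```text
time_s: 1.15
ee_pos: [531.0, 259.2, 213.7]
ee_rot: [177.2, 90.0, 177.3]
force: [1.0, 0.5, 0.3]
gripper_width: 13.8
[[-0.    -0.001  1.   ]
 [ 0.     1.     0.001]
 [-1.     0.    -0.   ]]
[531.  259.2 213.7] [1.  0.5 0.3] 1.15
(530, 260, 70) [ 0.1437  0.0008 -0.001 ]
120 (np.float64(535.5), np.float64(238.6), np.float64(70.0))
130 (np.float64(513.2), np.float64(223.0), np.float64(70.0))
140 (np.float64(494.0), np.float64(203.8), np.float64(70.0))
150 (np.float64(478.4), np.float64(181.5), np.float64(70.0))
160 (np.float64(466.9), np.float64(156.9), np.float64(70.0))
170 (np.float64(459.9), np.float64(130.6), np.float64(70.0))
180 (np.float64(457.5), np.float64(103.5), np.float64(70.0))
190 (np.float64(459.9), np.float64(76.4), np.float64(70.0))
200 (np.float64(466.9), np.float64(50.1), np.float64(70.0))
210 (np.float64(478.4), np.float64(25.5), np.float64(70.0))
```

```bash
python3 -m handwheel '0 0 0 0.03 0 0 0; 0 0 0 0.06 0 0 0; 0 0 0 0.09 0 0 0; 0 0 0 0.12 0 0 0; 0 0 0 0.144 0 0 0; 0 0 0 0.144 0 0 0; 0 0 0 0.144 -0.006 0 0; 0 0 0 0.144 -0.012 0 0; 0 0 0 0.144 -0.018 0 0; 0 0 0 0.144 -0.024 0 0; 0 0 0 0.144 -0.029 -0.006 0; 0 0 0 0.144 -0.034 -0.013 0'
python3 - <<'E'
from h import *
to(*[peg(t) for t in range(130,211,5)])
E
```

```text
time_s: 2.15
ee_pos: [517.2, 225.9, 70.8]
ee_rot: [24.9, 89.9, 24.9]
force: [0.1, -0.3, -0.4]
gripper_width: 0.6
[517.2 225.9  70.8] [ 0.1 -0.3 -0.4] 2.15
(np.float64(513.2), np.float64(223.0), np.float64(70.0)) [ 0.0008 -0.0029 -0.004 ]
(np.float64(503.2), np.float64(213.8), np.float64(70.0)) [ 0.0008 -0.0121 -0.014 ]
(np.float64(494.0), np.float64(203.8), np.float64(70.0)) [ 0.0008 -0.0221 -0.0232]
(np.float64(485.7), np.float64(193.0), np.float64(70.0)) [ 0.0008 -0.0329 -0.0315]
(np.float64(478.4), np.float64(181.5), np.float64(70.0)) [ 0.0007 -0.0444 -0.0388]
(np.float64(472.1), np.float64(169.4), np.float64(70.0)) [ 0.0007 -0.0565 -0.0451]
(np.float64(466.9), np.float64(156.9), np.float64(70.0)) [ 0.0007 -0.069  -0.0502]
(np.float64(462.8), np.float64(143.9), np.float64(70.0)) [ 0.0007 -0.082  -0.0543]
(np.float64(459.9), np.float64(130.6), np.float64(70.0)) [ 0.0007 -0.0953 -0.0572]
(np.float64(458.1), np.float64(117.1), np.float64(70.0)) [ 0.0007 -0.1088 -0.059 ]
(np.float64(457.5), np.float64(103.5), np.float64(70.0)) [ 0.0007 -0.1224 -0.0596]
(np.float64(458.1), np.float64(89.9), np.float64(70.0)) [ 0.0006 -0.136  -0.059 ]
(np.float64(459.9), np.float64(76.4), np.float64(70.0)) [ 0.0006 -0.1495 -0.0571]
(np.float64(462.8), np.float64(63.1), np.float64(70.0)) [ 0.0006 -0.1628 -0.0542]
(np.float64(466.9), np.float64(50.1), np.float64(70.0)) [ 0.0006 -0.1758 -0.0501]
(np.float64(472.1), np.float64(37.6), np.float64(70.0)) [ 0.0006 -0.1883 -0.0449]
(np.float64(478.4), np.float64(25.5), np.float64(70.0)) [ 0.0006 -0.2004 -0.0386]
```

```bash
python3 -m handwheel '0 0 0 0 -0.007 -0.008 0; 0 0 0 0 -0.012 -0.014 0; 0 0 0 0 -0.018 -0.019 0; 0 0 0 0 -0.025 -0.025 0; 0 0 0 0 -0.033 -0.031 0; 0 0 0 0 -0.041 -0.036 0; 0 0 0 0 -0.049 -0.041 0; 0 0 0 0 -0.057 -0.045 0; 0 0 0 0 -0.065 -0.048 0; 0 0 0 0 -0.073 -0.051 0; 0 0 0 0 -0.080 -0.054 0; 0 0 0 0 -0.085 -0.055 0'
python3 - <<'E'
from h import *
to(*[peg(t) for t in range(165,211,5)])
save("top","d.png",(180,125,290,240),5)
E
```

```text
time_s: 3.15
ee_pos: [461.8, 140.3, 69.9]
ee_rot: [-87.4, 90.0, -87.4]
force: [-2.2, 1.3, 0.8]
gripper_width: 0.5
[461.8 140.3  69.9] [-2.2  1.3  0.8] 3.15
(np.float64(462.8), np.float64(143.9), np.float64(70.0)) [-0.0001  0.0036  0.001 ]
(np.float64(459.9), np.float64(130.6), np.float64(70.0)) [-0.0001 -0.0097 -0.0019]
(np.float64(458.1), np.float64(117.1), np.float64(70.0)) [-0.0001 -0.0232 -0.0037]
(np.float64(457.5), np.float64(103.5), np.float64(70.0)) [-0.     -0.0368 -0.0043]
(np.float64(458.1), np.float64(89.9), np.float64(70.0)) [-0.     -0.0504 -0.0036]
(np.float64(459.9), np.float64(76.4), np.float64(70.0)) [-0.     -0.0639 -0.0018]
(np.float64(462.8), np.float64(63.1), np.float64(70.0)) [-0.     -0.0772  0.0011]
(np.float64(466.9), np.float64(50.1), np.float64(70.0)) [-0.     -0.0902  0.0052]
(np.float64(472.1), np.float64(37.6), np.float64(70.0)) [-0.     -0.1027  0.0104]
(np.float64(478.4), np.float64(25.5), np.float64(70.0)) [-0.     -0.1148  0.0167]
```

View pics/d.png

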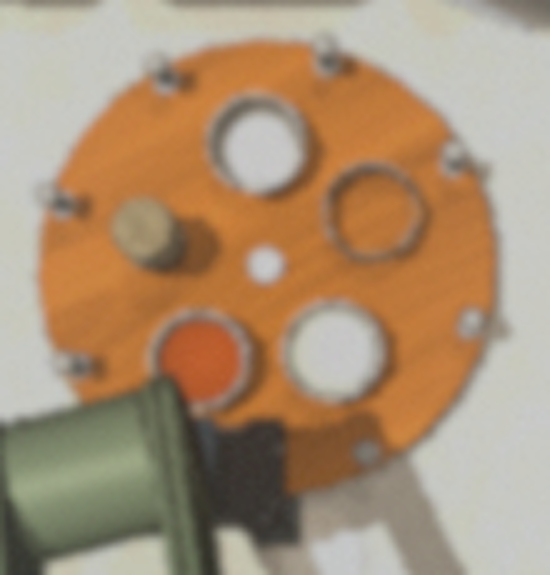

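The plate has turned about 38° and the jar, now at crop (145,228), has turned with it. Nothing else has moved, so I continue.

```bash
python3 -m handwheel '0 0 0 0 -0.007 -0.002 0; 0 0 0 0 -0.015 -0.003 0; 0 0 0 0 -0.024 -0.004 0; 0 0 0 0 -0.033 -0.004 0; 0 0 0 0 -0.042 -0.004 0; 0 0 0 0 -0.051 -0.004 0; 0 0 0 0 -0.060 -0.003 0; 0 0 0 0 -0.069 -0.001 0; 0 0 0 0 -0.077 0.001 0; 0 0 0 0 -0.084 0.003 0; 0 0 0 0 -0.090 0.005 0; 0 0 0 0 -0.094 0.006 0'
python3 -m handwheel '0 0 0 0 -0.003 0.002 0; 0 0 0 0 -0.003 0.002 0; 0 0 0 0 0.006 0.000 0; 0 0 0 0 0.018 -0.002 0; 0 0 0 -0.03 0.020 -0.002 0; 0 0 0 -0.06 0.020 -0.002 0; 0 0 0 -0.09 0.035 -0.002 0; 0 0 0 -0.11 0.07 -0.002 0; 0 0 0 -0.11 0.11 0.01 0; 0 0 0 -0.11 0.15 0.03 0; 0 0 0 -0.11 0.19 0.05 0; 0 0 0 -0.11 0.225 0.075 0'
python3 - <<'E'
from h import *
save("top","e.png",(180,125,290,240),5)
to((545,258,180))
E
```

```text
time_s: 4.2
ee_pos: [468.7, 46.7, 70.0]
ee_rot: [-1.4, 90.0, -1.4]
force: [-0.2, 0.9, 0.6]
gripper_width: 0.3
time_s: 5.2
ee_pos: [538.0, 269.5, 180.5]
ee_rot: [69.3, 90.0, 69.3]
force: [1.1, -0.2, 0.2]
gripper_width: 0.4
[543.5 276.  179.5] [6.8 6.5 0.4] 5.25
(545, 258, 180) [-0.0007 -0.018   0.0014]
```

View pics/e.png

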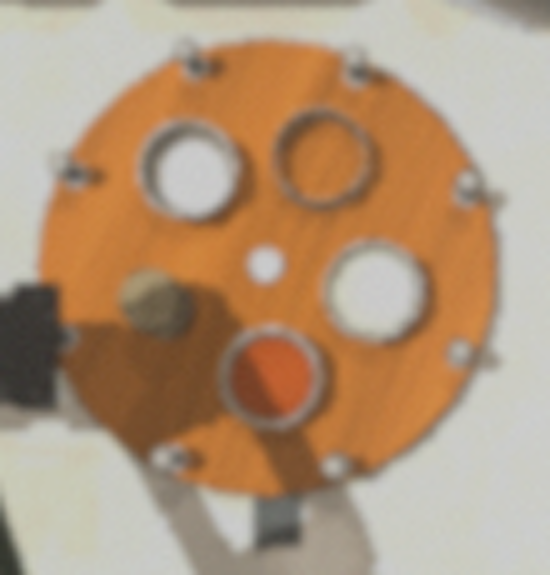

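```bash
cat >> h.py <<'E'
def pol(x,y,z):
    d=onz("top",180+x/5-.4,125+y/5-.4,z)[:2]-AX;return round(np.hypot(*d),1),round(np.degrees(np.arctan2(d[1],d[0]))%360,1)
E
python3 - <<'E'
from h import *
print("jar",pol(151,297,96),"tab",pol(278,543,15),pol(278,520,10))
for p in [(335,464),(160,455),(458,350),(464,182),(356,55),(190,48),(66,160)]:print(pol(*p,88))
to((545,262,180),(545,262,70))
E
```

```text
jar (np.float64(79.8), np.float64(111.6)) tab (np.float64(202.2), np.float64(183.1)) (np.float64(185.6), np.float64(183.2))
(np.float64(154.4), np.float64(200.9))
(np.float64(154.4), np.float64(154.3))
(np.float64(153.9), np.float64(245.3))
(np.float64(153.2), np.float64(290.6))
(np.float64(158.5), np.float64(335.1))
(np.float64(156.9), np.float64(19.0))
(np.float64(153.2), np.float64(63.7))
[543.5 276.  179.5] [6.8 6.5 0.4] 5.25
(545, 262, 180) [-0.0006 -0.014   0.0014]
(545, 262, 70) [ 0.1094 -0.0148  0.0008]
```

```bash
python3 -m handwheel '0 0 0 0 -0.02 -0.017 0; 0 0 0 0 -0.04 -0.034 0; 0 0 0 0 -0.06 -0.051 0; 0 0 0 0 -0.075 -0.066 0; 0 0 0 0 -0.079 -0.069 0; 0 0 0 0.02 -0.079 -0.069 0; 0 0 0 0.045 -0.079 -0.069 0; 0 0 0 0.07 -0.079 -0.069 0; 0 0 0 0.09 -0.079 -0.069 0; 0 0 0 0.105 -0.079 -0.069 0; 0 0 0 0.11 -0.079 -0.069 0; 0 0 0 0.11 -0.079 -0.069 0'
python3 - <<'E'
from h import *
to(*[peg(t,(0,21)) for t in (155,160,165,170,175,180,185,190,195,200)])
E
```

```text
time_s: 6.25
ee_pos: [469.2, 187.7, 68.8]
ee_rot: [-164.0, 89.9, -164.0]
force: [0.2, 0.8, -0.3]
gripper_width: 0.4
[469.2 187.7  68.8] [ 0.2  0.8 -0.3] 6.25
(np.float64(472.1), np.float64(165.4), np.float64(70.0)) [-0.0012 -0.0223  0.0028]
(np.float64(466.9), np.float64(152.9), np.float64(70.0)) [-0.0012 -0.0348 -0.0024]
(np.float64(462.8), np.float64(139.9), np.float64(70.0)) [-0.0011 -0.0478 -0.0065]
(np.float64(459.9), np.float64(126.6), np.float64(70.0)) [-0.0011 -0.0611 -0.0094]
(np.float64(458.1), np.float64(113.1), np.float64(70.0)) [-0.0011 -0.0746 -0.0112]
(np.float64(457.5), np.float64(99.5), np.float64(70.0)) [-0.0011 -0.0882 -0.0118]
(np.float64(458.1), np.float64(85.9), np.float64(70.0)) [-0.0011 -0.1018 -0.0112]
(np.float64(459.9), np.float64(72.4), np.float64(70.0)) [-0.0011 -0.1153 -0.0094]
(np.float64(462.8), np.float64(59.1), np.float64(70.0)) [-0.0011 -0.1286 -0.0065]
(np.float64(466.9), np.float64(46.1), np.float64(70.0)) [-0.0011 -0.1416 -0.0024]
```

```bash
python3 -m handwheel '0 0 0 0 -0.010 0 0; 0 0 0 0 -0.018 0 0; 0 0 0 0 -0.025 -0.001 0; 0 0 0 0 -0.034 -0.002 0; 0 0 0 0 -0.044 -0.006 0; 0 0 0 0 -0.054 -0.008 0; 0 0 0 0 -0.065 -0.010 0; 0 0 0 0 -0.076 -0.011 0; 0 0 0 0 -0.087 -0.012 0; 0 0 0 0 -0.097 -0.011 0; 0 0 0 0 -0.105 -0.011 0; 0 0 0 0 -0.110 -0.010 0'
python3 -m handwheel '0 0 0 0 -0.004 0.001 0; 0 0 0 0 -0.007 0.001 0; 0 0 0 0 -0.007 0.001 0; 0 0 0 0 0.006 0.000 0; 0 0 0 0 0.015 0 0; 0 0 0 -0.03 0.018 0 0; 0 0 0 -0.06 0.020 0 0; 0 0 0 -0.09 0.035 0 0; 0 0 0 -0.11 0.07 0 0; 0 0 0 -0.11 0.11 0.005 0; 0 0 0 -0.11 0.12 0.01 0; 0 0 0 -0.11 0.12 0.01 0'
python3 - <<'E'
from h import *
save("top","f.png",(180,125,290,240),5)
to(*[peg(t,(0,21)) for t in (145,150)])
E
```

```text
time_s: 7.25
ee_pos: [459.9, 76.0, 69.9]
ee_rot: [-57.9, 90.0, -57.9]
force: [-1.3, 2.5, 0.4]
gripper_width: 0.3
time_s: 8.25
ee_pos: [470.6, 200.3, 180.1]
ee_rot: [27.3, 89.9, 27.6]
force: [0.1, 0.3, -0.1]
gripper_width: 0.4
[469.7 198.3 179.5] [-0.2  0.3 -0.5] 8.3
(np.float64(485.7), np.float64(189.0), np.float64(70.0)) [ 0.1095 -0.0093  0.0161]
(np.float64(478.4), np.float64(177.5), np.float64(70.0)) [ 0.1095 -0.0208  0.0087]
```

View pics/f.png

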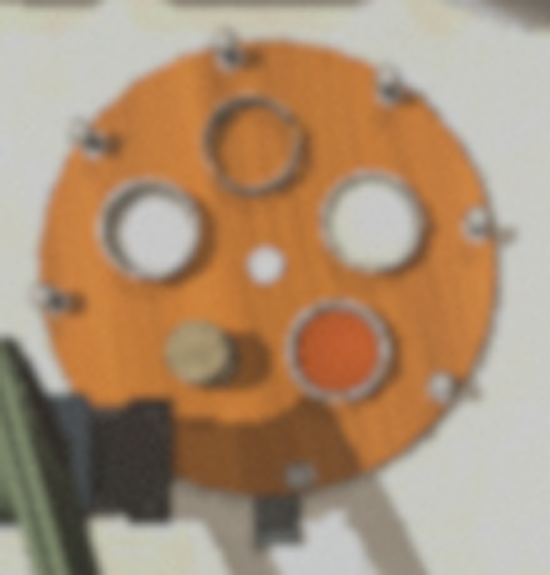

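```bash
python3 - <<'E'
from h import *
print("jar",pol(198,350,96))
for p in [(300,473),(438,384),(474,220),(388,80),(227,42),(84,130),(45,295)]:print(pol(*p,88))
E
```

```text
jar (np.float64(77.7), np.float64(148.4))
(np.float64(153.8), np.float64(191.5))
(np.float64(153.8), np.float64(235.1))
(np.float64(152.9), np.float64(280.2))
(np.float64(154.5), np.float64(324.7))
(np.float64(154.8), np.float64(9.2))
(np.float64(153.7), np.float64(54.5))
(np.float64(152.6), np.float64(100.5))
```

```bash
python3 -m handwheel '0 0 0 0.01 0.002 0.01 0; 0 0 0 0.03 0.002 0.012 0; 0 0 0 0.055 0.002 0.012 0; 0 0 0 0.08 0.002 0.012 0; 0 0 0 0.1 0.002 0.012 0; 0 0 0 0.11 0.002 0.012 0; 0 0 0 0.11 -0.005 0.012 0; 0 0 0 0.11 -0.014 0.012 0; 0 0 0 0.11 -0.023 0.009 0; 0 0 0 0.11 -0.032 0.004 0; 0 0 0 0.11 -0.041 -0.001 0; 0 0 0 0.11 -0.050 -0.005 0'
python3 - <<'E'
from h import *
to(*[peg(t,(0,18.5)) for t in (160,165,170,175,178,180)])
E
```

```text
time_s: 9.3
ee_pos: [465.2, 146.2, 71.0]
ee_rot: [6.2, 89.8, 6.1]
force: [0.3, 0.7, -0.3]
gripper_width: 0.3
[465.2 146.2  71. ] [ 0.3  0.7 -0.3] 9.3
(np.float64(466.9), np.float64(150.4), np.float64(70.0)) [0.001  0.0042 0.0017]
(np.float64(462.8), np.float64(137.4), np.float64(70.0)) [ 0.001  -0.0088 -0.0024]
(np.float64(459.9), np.float64(124.1), np.float64(70.0)) [ 0.0009 -0.0221 -0.0053]
(np.float64(458.1), np.float64(110.6), np.float64(70.0)) [ 0.0009 -0.0356 -0.0071]
(np.float64(457.6), np.float64(102.4), np.float64(70.0)) [ 0.0009 -0.0438 -0.0076]
(np.float64(457.5), np.float64(97.0), np.float64(70.0)) [ 0.0009 -0.0492 -0.0077]
```

```bash
python3 -m handwheel '0 0 0 0 -0.006 -0.002 0; 0 0 0 0 -0.012 -0.004 0; 0 0 0 0 -0.018 -0.005 0; 0 0 0 0 -0.024 -0.006 0; 0 0 0 0 -0.029 -0.007 0; 0 0 0 0 -0.033 -0.007 0; 0 0 0 0 -0.036 -0.007 0; 0 0 0 0 -0.038 -0.007 0; 0 0 0 0 -0.040 -0.007 0; 0 0 0 0 -0.041 -0.007 0; 0 0 0 0 -0.042 -0.007 0; 0 0 0 0 -0.042 -0.007 0'
python3 -c "from h import *;to()"
python3 -m handwheel '0 0 0 0 0.008 0 0; 0 0 0 0 0.018 0 0; 0 0 0 -0.03 0.020 0 0; 0 0 0 -0.06 0.020 0 0; 0 0 0 -0.09 0.035 0 0; 0 0 0 -0.11 0.07 0 0; 0 0 0 -0.11 0.105 0 0; 0 0 0 -0.11 0.14 0 0; 0 0 0 -0.11 0.175 0 0; 0 0 0 -0.11 0.20 0 0; 0 0 0 -0.11 0.21 0 0; 0 0 0 -0.11 0.21 0 0'
python3 - <<'E'
from h import *
to()
save("top","g.png",(180,125,290,240),5)
E
```

```text
time_s: 10.3
ee_pos: [457.9, 105.2, 69.9]
ee_rot: [-42.4, 90.0, -42.4]
force: [0.5, 0.4, 0.6]
gripper_width: 0.4
[457.9 105.2  69.9] [0.5 0.4 0.6] 10.3
time_s: 11.3
ee_pos: [457.5, 318.0, 179.7]
ee_rot: [64.1, 90.0, 64.3]
force: [-0.8, 1.1, 0.2]
gripper_width: 0.3
[457.5 318.  179.7] [-0.8  1.1  0.2] 11.3
```

View pics/g.png

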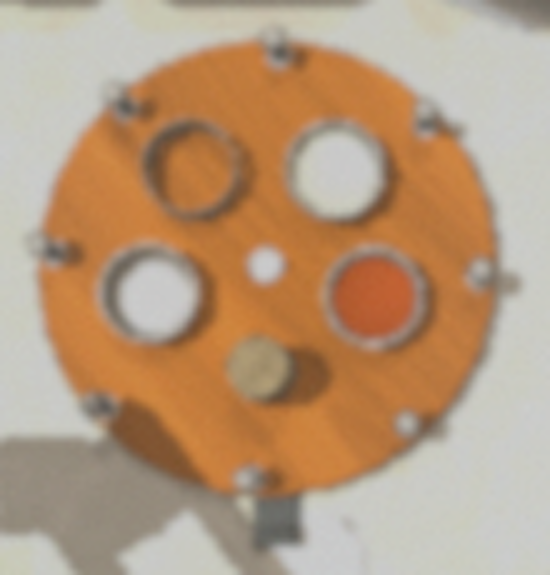

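```bash
python3 - <<'E'
from h import *
print("jar",pol(258,366,96))
for p in [(248,476),(406,421),(480,270),(427,115),(275,42),(114,95),(37,241),(96,404)]:print(pol(*p,88))
a=cv2.imread("pics/raw_g.png");hs=cv2.cvtColor(a,cv2.COLOR_BGR2HSV)
def cen(m,x0,y0,x1,y1):
    k=np.zeros_like(m);k[y0:y1,x0:x1]=m[y0:y1,x0:x1];M=cv2.moments(k,True);return M["m10"]/M["m00"],M["m01"]/M["m00"],M["m00"]
tab=cen((a.max(2)<75).astype(np.uint8),228,225,244,236);print("tabpx",tab)
cap=cen(((hs[...,0]>17)&(hs[...,0]<40)&(hs[...,2]>85)).astype(np.uint8),222,188,242,208);print("cap",cap)
print(hs[198,228:236],a[230,226:246].max(1))
hub=onz("top",180+266/5-.4,125+264/5-.4,32);print("hub",hub)
t=onz("top",*tab[:2],10);j=onz("top",*cap[:2],96);print(t,j)
for ax in(AX,hub[:2]):
  for q in(t,j):
    d=q[:2]-ax;print(np.hypot(*d),np.degrees(np.arctan2(d[1],d[0]))%360)
save("scene","s.png",(160,170,300,275),5)
E
```

```text
jar (np.float64(76.9), np.float64(180.9))
(np.float64(153.2), np.float64(178.0))
(np.float64(154.3), np.float64(222.4))
(np.float64(155.1), np.float64(267.0))
(np.float64(154.8), np.float64(310.9))
(np.float64(153.2), np.float64(356.6))
(np.float64(154.8), np.float64(42.4))
(np.float64(156.9), np.float64(86.3))
(np.float64(153.3), np.float64(132.8))
tabpx (234.69565217391303, 229.14492753623188, 69.0)
cap (231.31182795698925, 198.11827956989248, 93.0)
[[ 19  82 106]
 [ 20  84 106]
 [ 19  82 103]
 [ 19  83 102]
 [ 19  85  99]
 [ 20  85  99]
 [ 19  84 103]
 [ 19  83 105]] [ 96  93  91  87  80  70  65  64  63  63  62  60  59  71  96 116 125 126
 126 126]
hub [614.28198101  77.83344892  32.        ]
[426.14933022  70.08484315  10.        ] [535.48086105  76.92189628  96.        ]
187.53956471010187 182.57180353700122
78.0350975732224 181.15877150112226
188.2921538043885 182.3585040702037
78.80639209148356 180.6627544127511
```

View pics/s.png

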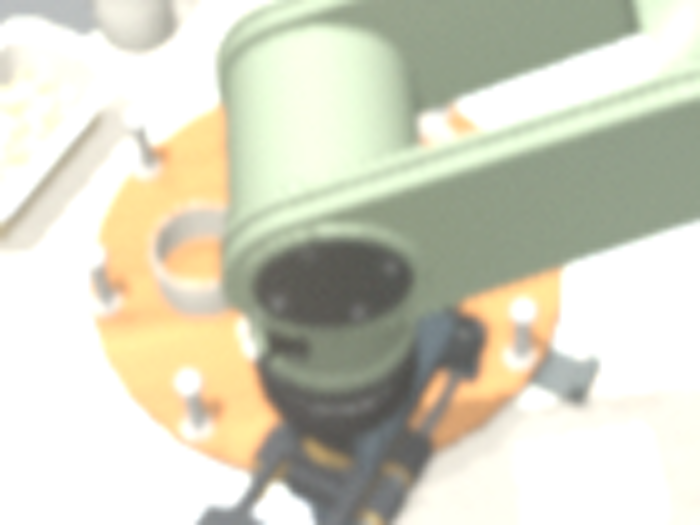

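Most readings say the jar is still about 2° short. The arm blocks the scene view, so I'll look from straight above with the wrist camera, where parallax along y cancels.

```bash
python3 -m handwheel '0 0 0 -0.02 -0.01 0 0; 0 0 0 -0.04 -0.03 0.01 0; 0 0 0 -0.04 -0.055 0.024 0; 0 0 0 -0.04 -0.08 0.036 0; 0 0 0 -0.04 -0.105 0.048 0; 0 0 0 -0.04 -0.13 0.06 0; 0 0 0 -0.04 -0.155 0.072 0; 0 0 0 -0.04 -0.18 0.084 0; 0 0 0 -0.04 -0.205 0.096 0; 0 0 0 -0.04 -0.225 0.107 0; 0 0 0 -0.04 -0.238 0.112 0; 0 0 0 -0.04 -0.24 0.112 0'
python3 -m handwheel '0 0 0 0 0 0 0; 0 0 0 0 0 0 0; 0 0 0 0 0 0 0'
python3 - <<'E'
from h import *
s=env.state();print(s["ee_pos"],R().round(4))
T=np.eye(4);T[:3,:3]=R();T[:3,3]=s["ee_pos"];T=T@env.get_calibration("wrist")["hand_eye"];np.save("T.npy",T)
save("wrist","w.png",None,1.5)
E
```

```text
time_s: 12.4
ee_pos: [570.0, 72.0, 219.9]
ee_rot: [-98.4, 89.9, -98.7]
force: [1.2, 0.0, 0.4]
gripper_width: 0.5
time_s: 12.65
ee_pos: [569.1, 76.2, 220.1]
ee_rot: [119.9, 90.0, 120.0]
force: [-0.0, -0.3, 0.1]
gripper_width: 0.6
[569.09995686  76.18073474 220.06058278] [[-3.e-04 -6.e-04  1.e+00]
 [ 5.e-04  1.e+00  6.e-04]
 [-1.e+00  5.e-04 -3.e-04]]
```

View pics/w.png

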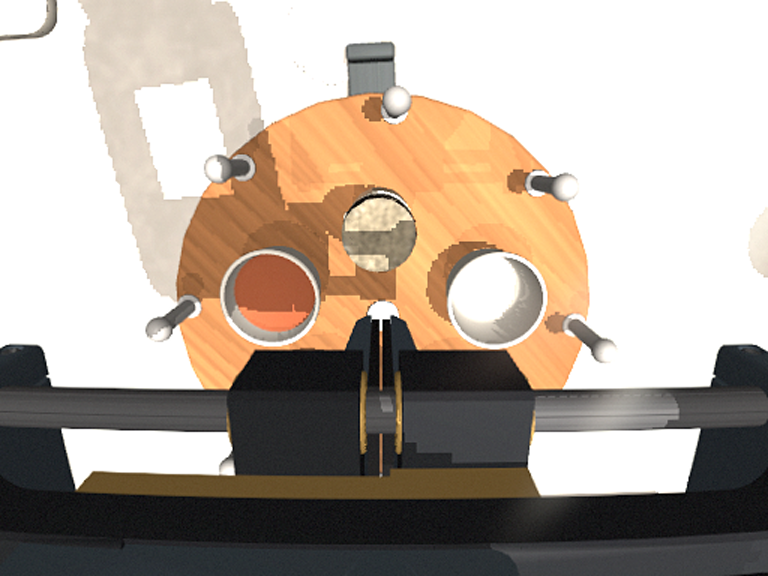

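The wrist view is clear. The tab's end is centred at (370,45), the cap at (380,232), the hub at (382,310) and the front ball at (397,100).

```bash
python3 - <<'E'
from h import *
np.set_printoptions(suppress=True,precision=1)
T=np.load("T.npy")
f=lambda x,y,z:onz("wrist",(x+.5)/1.5-.5,(y+.5)/1.5-.5,z,T)
pts=dict(tabL=f(346.5,45,20),tabR=f(394.5,45,20),tabbL=f(349,92,4),tabbR=f(395,92,4),cap=f(380,234,96),capL=f(343,234,96),capR=f(417,234,96),hub=f(382.5,312,32))
for k,v in pts.items():print(k,v)
B=np.array([f(x,y,86)[:2] for x,y in [(397,100),(565,187),(604,351),(218,169),(159,330)]])
print(B)
A=np.c_[2*B,np.ones(5)];s=np.linalg.lstsq(A,(B**2).sum(1),rcond=None)[0];ax=s[:2];print("axis",ax,np.sqrt(s[2]+ax@ax))
an=lambda q,c:np.degrees(np.arctan2(*(q[:2]-c)[::-1]))%360
tab=(pts["tabL"]+pts["tabR"])/2
for c in(ax,pts["hub"][:2]):print("tab",an(tab,c),np.hypot(*(tab[:2]-c)),"jar",an(pts["cap"],c),np.hypot(*(pts["cap"][:2]-c)),[an(b,c)for b in B])
E
```

```text
tabL [412.8  50.9  20. ]
tabR [412.8  85.6  20. ]
tabbL [443.3  51.3   4. ]
tabbR [443.3  86.7   4. ]
cap [539.4  75.2  96. ]
capL [539.4  52.   96. ]
capR [539.4  98.4  96. ]
hub [611.7  77.3  32. ]
[[458.7  85.5]
 [510.2 193.5]
 [623.2 233.4]
 [499.4 -27.2]
 [607.6 -78.4]]
axis [614.8  77.6] 156.09586595808275
tab 182.65974374774757 202.19922758119506 jar 181.82288162806972 75.35314079560669 [np.float64(177.11353187734912), np.float64(132.0681264441916), np.float64(86.90621279314222), np.float64(222.24536397573618), np.float64(267.3798806215262)]
tab 182.606127559704 199.1841204733126 jar 181.64039145156394 72.34135737921615 [np.float64(176.93524203101336), np.float64(131.15932938832188), np.float64(85.81514307169361), np.float64(222.9091711449212), np.float64(268.47799289658565)]
```

```bash
python3 -m handwheel '0 0 0 0 0.01 -0.02 0; 0 0 0 0 0.02 -0.045 0; 0 0 0 0 0.03 -0.07 0; 0 0 0 0 0.045 -0.095 0; 0 0 0 0 0.054 -0.11 0; 0 0 0 0.02 0.054 -0.112 0; 0 0 0 0.05 0.054 -0.112 0; 0 0 0 0.08 0.054 -0.112 0; 0 0 0 0.11 0.054 -0.112 0; 0 0 0 0.135 0.054 -0.112 0; 0 0 0 0.15 0.054 -0.112 0; 0 0 0 0.15 0.054 -0.112 0'
python3 -m handwheel '0 0 0 0 0 0 0'
python3 -c "from h import *;to((457.5,105.5,70),(457.5,101.8,70))"
```

```text
time_s: 13.7
ee_pos: [454.9, 129.5, 67.1]
ee_rot: [-167.4, 89.6, -167.3]
force: [-0.8, -0.6, -0.6]
gripper_width: 0.5
time_s: 13.78
ee_pos: [457.3, 129.9, 69.8]
ee_rot: [-172.9, 89.9, -172.9]
force: [0.0, 0.0, 0.6]
gripper_width: 0.7
[457.3 129.9  69.8] [0.  0.  0.6] 13.78
(457.5, 105.5, 70) [-0.0002 -0.0244  0.0002]
(457.5, 101.8, 70) [-0.0002 -0.0281  0.0002]
```

```bash
python3 -m handwheel '0 0 0 0 -0.006 0 0; 0 0 0 0 -0.011 0 0; 0 0 0 0 -0.016 0 0; 0 0 0 0 -0.020 0 0; 0 0 0 0 -0.022 0 0; 0 0 0 0 -0.024 0 0; 0 0 0 0 -0.025 0 0; 0 0 0 0 -0.026 0 0; 0 0 0 0 -0.027 0 0; 0 0 0 0 -0.028 0 0; 0 0 0 0 -0.028 0 0; 0 0 0 0 -0.028 0 0'
python3 -m handwheel '0 0 0 0 0.008 0 0; 0 0 0 0 0.020 0 0; 0 0 0 -0.03 0.024 0 0; 0 0 0 -0.06 0.024 0 0; 0 0 0 -0.09 0.024 0 0; 0 0 0 -0.12 0.024 0 0; 0 0 0 -0.15 0.02 0.02 0; 0 0 0 -0.15 0.01 0.05 0; 0 0 0 -0.15 0 0.08 0; 0 0 0 -0.15 -0.02 0.1 0; 0 0 0 -0.15 -0.024 0.112 0; 0 0 0 -0.15 -0.024 0.112 0'
python3 -m handwheel '0 0 0 0 0 0 0; 0 0 0 0 0 0 0; 0 0 0 0 0 0 0'
python3 - <<'E'
from h import *
s=env.state();print(s["ee_pos"],R().round(4))
T=np.eye(4);T[:3,:3]=R();T[:3,3]=s["ee_pos"];T=T@env.get_calibration("wrist")["hand_eye"];np.save("T.npy",T)
save("wrist","w2.png",None,1.5)
E
```

```text
time_s: 14.78
ee_pos: [457.8, 101.2, 69.9]
ee_rot: [-105.7, 90.0, -105.7]
force: [1.0, 0.3, 0.7]
gripper_width: 0.2
time_s: 15.78
ee_pos: [572.0, 77.2, 219.2]
ee_rot: [-7.2, 90.0, -7.3]
force: [0.3, -0.1, -0.2]
gripper_width: 0.4
time_s: 16.03
ee_pos: [568.7, 78.3, 220.0]
ee_rot: [157.4, 90.0, 157.4]
force: [-0.1, -0.3, -0.1]
gripper_width: 0.7
[568.7241421   78.26083176 219.99086182] [[-7.e-04 -8.e-04  1.e+00]
 [ 3.e-04  1.e+00  8.e-04]
 [-1.e+00  3.e-04 -7.e-04]]
```

View pics/w2.png

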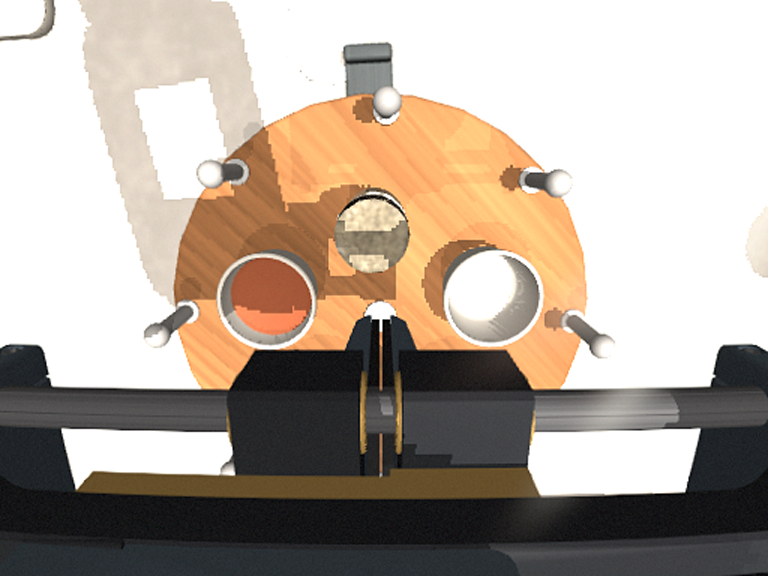

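The front ball is now at (387,101), the cap at (372,233), the tab's end at (368,45) and the hub at (380,310). I'll compute the angles and then move the hand clear.

```bash
python3 - <<'E'
from h import *
T=np.load("T.npy")
f=lambda x,y,z:onz("wrist",(x+.5)/1.5-.5,(y+.5)/1.5-.5,z,T)[:2]
B=np.array([f(x,y,86) for x,y in [(387,101),(558,183),(602,346),(210,174),(155,335)]])
s=np.linalg.lstsq(np.c_[2*B,np.ones(5)],(B**2).sum(1),rcond=None)[0];ax=s[:2];hub=f(380,312,32);print("axis",ax,hub)
an=lambda q,c:round(np.degrees(np.arctan2(*(q-c)[::-1]))%360,1)
for c in(ax,hub):print("tab",an(f(368,45,20),c),"jar",an(f(372,234,96),c),[an(b,c)for b in B])
E
python3 -m handwheel '0 0 0 0 0.02 0 0; 0 0 0 0 0.04 -0.01 0; 0 0 0 -0.01 0.07 -0.02 0; 0 0 0 -0.02 0.10 -0.03 0; 0 0 0 -0.03 0.13 -0.05 0; 0 0 0 -0.03 0.16 -0.07 0; 0 0 0 -0.03 0.19 -0.09 0; 0 0 0 -0.03 0.22 -0.11 0; 0 0 0 -0.03 0.25 -0.13 0; 0 0 0 -0.03 0.275 -0.15 0; 0 0 0 -0.03 0.285 -0.16 0; 0 0 0 -0.03 0.285 -0.16 0'
python3 - <<'E'
from h import *
save("top","z.png",None,1.5);a=cv2.imread("pics/raw_z.png");save("top","z2.png",(180,125,290,240),5)
E
```

```text
axis [615.45134314  77.05798625] [611.27529502  77.35013656]
tab 182.4 jar 183.6 [np.float64(178.4), np.float64(133.6), np.float64(88.8), np.float64(223.5), np.float64(268.4)]
tab 182.6 jar 184.0 [np.float64(178.5), np.float64(132.5), np.float64(87.2), np.float64(224.6), np.float64(269.9)]
time_s: 17.08
ee_pos: [406.9, 364.6, 250.3]
ee_rot: [122.9, 89.9, 123.2]
force: [0.1, 0.0, -0.2]
gripper_width: 0.3
```

View pics/z.png

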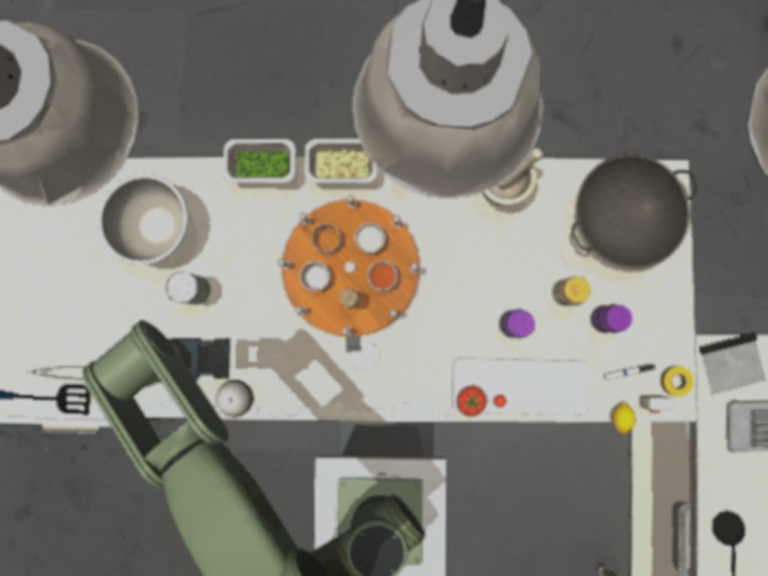

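```bash
python3 -c "
from h import *
print(env.state()['qvel'].round(1));env.job_done()"
```

```text
[-1.8  0.2 -0.3 -0.2  0.  -0.1]
the job is handed in; nothing more can be done
```

I turned the turntable about 144° counter-clockwise, and the spice jar now stands at the front in line with the tab. It took three pushes on the rim pegs plus one small corrective nudge, all with shut fingertips on the near half. Then I drew the hand well clear and handed the job in at about 17 s.

**Alignment:** my last wrist-camera reading put the jar at about 183.8° and the tab at about 182.5°, so slightly over 1° past it. The top camera had put the jar 1.4 to 1.7° short just before the nudge. Adding the nudge of roughly 1.5 to 2° makes it nearly exact by that camera, but I did not measure it again from the top afterwards. The two cameras disagree by about 1°, which is about what the 2 mm calibration allows.

**Surroundings:** in the final top view the things on the plate stand upright in their places. The tin and the other things round the turntable are where they were. Every force reading I saw stayed below about 10 N.

**One check was incomplete:** the arm blocked the scene camera, so that view gave no third reading. The last joint-speed reading, taken at hand-in, showed the base joint still settling at 1.8°/s, with the hand clear of everything.

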